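# Shut the nozzle drawer and work the spring-return start switch

## Task

Start the nozzle test: gently push the open green drawer of the test unit all the way in until it clicks home, without slamming it. Only when it is shut, turn the red handle of the start switch clockwise (seen from above) as far as it goes against its spring, hold it at the stop for two seconds, then let go so that it springs back. Do not turn the black dial on the other box, and leave the tools and parts lying around where they are.

Things in the scene. Friction and masses are not known exactly. Their poses are not given: they have to be found in the camera images.
- unit: Nozzle test unit, a fixed low cabinet 220 wide (y), 200 deep, 115 high, green with a dark steel top. Origin: bottom centre of its front face; x points into the cabinet (the way the drawer is pushed), y along the front, z up. Its front faces the robot, more or less. It stands in one of three places side by side, with the two control boxes in the others.
- drawer (a joint): How far the unit's only drawer is open, in m: 0 fully home, up to 0.1 open. A sprung roller resists from about 16 to 8 mm open (some 5 N), then snaps the drawer home to 0 and holds it there; stopped short of that it stays out. The green drawer front is 216 wide, 15 thick, its top edge 108 above the table; when shut its back touches the unit's front face.
- drawer_handle (a point): Middle of the steel bar handle of the drawer, a level bar 110 long and about 10 thick, 85 above the table, 35 in front of the drawer front's outer face (50 in front of the unit's front face when shut). Axes as the unit's. It moves with the drawer.
- start_box: Fixed grey control box with a yellow top plate, 110 x 110 x 60 high, with the red start switch in the middle of its top. Origin: centre of its underside, z up. Turned by up to 0.35 rad.
- switch (a joint): Angle of the red switch handle in rad: 0 at rest (the spring holds it there), growing clockwise seen from above to its stop at 1.05. The spring needs about 0.1 N m to start and 0.23 N m at the stop, and turns the handle back when it is let go.
- switch_axis (a point): Point on the upright turning axis of the red handle, 93 above the table. x points along the handle from the axis to its long end, z up; it turns with the handle. The handle is an upright blade 16 thick, 76 to 110 above the table, reaching 56 from the axis along +x and 18 along -x. A hub of 36 diameter lies under it, 68 to 80 above the table.
- switch_tip (a point): Middle of the red handle's thickness, 40 from the axis towards its long end, 93 above the table; axes as switch_axis. A good place to push the handle's side. At rest the handle points along the box's own -x turned 30 degrees towards its -y (roughly to the robot, a little to the robot's right); at the stop, 30 degrees to the other side.
- dial_box: Fixed grey control box with a bare metal top plate, 110 x 110 x 60 high, carrying a round black dial 52 in diameter, up to 90 above the table: not to be touched. Origin: centre of its underside, z up.
- dial_mark (a point): White mark on top of the black dial, 20 from the dial's axis, 90 above the table; it shows how the dial is set.
- nozzle: Loose brass injector nozzle, 26 in diameter and 60 high, standing upright on the table behind the start box. Origin: centre of its underside.
- can: Loose can 60 in diameter and 85 high, standing behind the dial box. Origin: centre of its underside.
- parts_box: Loose blue open box, 60 x 110 x 35 high, on top of the test unit near its back. Origin: centre of its underside.
- wrench: Loose steel wrench lying on the table nearer the robot, on its left. Origin on the table under the tool's middle part, x along it.
- screwdriver: Loose screwdriver lying on the table nearer the robot, on its right. Origin under the tool's middle part, x along it.
- bearing: Loose steel bearing ring, 62 outside diameter, 16 high, lying flat at the left of the table. Origin: centre of its underside.
There are look-alikes about, which are no part of the job. What is shaped like the start_box but pink is not meant.

How it is judged:
On the way, in this order (a step that is already met when the one before it is completed fails the run):
1. the drawer is home (no more than 3 mm open) (value of joint drawer below 0.003 m), for 0.3 s.
2. with the drawer still home, the switch is held at its stop (past 0.97 of 1.05 rad) (value of joint switch above 0.97 rad and value of joint drawer below 0.003 m), for 1.2 s.
At the end, for the whole second after the job is handed in: The drawer is home (no more than 3 mm open), the red switch has sprung back to rest (within 0.06 rad) and is still, the dial is unturned (mark within 6 mm) and the loose things are where they were (nozzle, can and parts box within 30 mm, wrench, screwdriver and bearing within 50 mm) (value of joint drawer below 0.003 m and value of joint switch below 0.06 rad and velocity of joint switch between -0.1 and 0.1 rad/s and distance of dial_mark from where it was at the start of the episode below 0.006 m and distance of each of nozzle, can, parts_box from where it was at the start of the episode below 0.03 m and distance of each of wrench, screwdriver, bearing from where it was at the start of the episode below 0.05 m); the robot touches nothing.
It fails at once if the drawer is slammed (moves in faster than 0.45 m/s) (velocity of joint drawer below -0.45 m/s).
It fails at once if the switch is turned past 0.4 rad while the drawer is more than 6 mm open (value of joint switch above 0.4 rad and value of joint drawer above 0.006 m).
It fails at once if the black dial is turned (its mark moves more than 6 mm, about 0.3 rad) (distance of dial_mark from where it was at the start of the episode above 0.006 m).
It fails at once if a loose part or tool is shifted: nozzle, can or parts box more than 30 mm, wrench, screwdriver or bearing more than 50 mm (distance of any of nozzle, can, parts_box from where it was at the start of the episode above 0.03 m or distance of any of wrench, screwdriver, bearing from where it was at the start of the episode above 0.05 m).
It fails at once if the nozzle or the can is tipped over (by more than 0.5 rad) (angle between any of nozzle, can's own z axis and vertical above 0.5 rad).
It also fails if it takes over 62 s, if anything falls off the work surface, if the arm or the gripper's body presses on something with over 40 N, if the wrist force passes 120 N, or if a joint passes its speed limit or range.

## Robot

A 7-joint arm with a two-finger parallel gripper is mounted at the origin on the work surface. World frame = base frame: x ahead of the robot, y to its left, z up, the work surface at z = 0. Lengths are in m, angles in rad, forces in N, time in s.
With the tool pointing down it reaches from about 0.4 to 0.875 m from the base axis. Payload 19.3 kg.
Tool frame: the origin (TCP) lies midway between the tips of the shut fingers; the grasp point (between the pads) lies 19 mm behind it; z points along the fingers, y is the direction in which the jaws open and shut (so a half turn about z gives the same grasp; the last joint's range is limited). The gripper opens to 85 mm and grips with 20 to 120 N. Pads are 22 mm wide; open, the fingers measure 114 mm over their backs; the gripper's body (76 mm by 85 mm) begins 54 mm behind the grasp point. The pads swing forward as they close: fully open they stand 13 mm farther back than shut.
Start: joints at [-1.32, 0.521, -0.036, 1.599, 0.021, 1.021, -0.113], TCP at [0.197, 0.593, 0.231] pointing down, gripper open.
Joint ranges: [-2.91, 2.91], [-0.3, 2.13], [-1.5, 1.42], [0.17, 2.43], [-1.26, 4.41], [0.16, 1.93], [-2.52, 2.52]. Speed limits (rad/s): [1.89, 1.89, 2.39, 2.39, 3.01, 3.01, 3.01].

## Interface

Orientations are given as [roll, pitch, yaw] about the fixed x, y, z axes, in that order (R = Rz(yaw) Ry(pitch) Rx(roll)).
In Python, from workcell import bot, eyes gives the robot as it stands. The module is installed in compiled form; this text tells all that it offers.
- The arm moves only by the shell command python3 -m jog 'ROWS' [FORCE]. ROWS is JSON, a list of rows, each an object with "delta_pos": the shift along the world's x, y, z in mm, a list of three; "spin": the turn about the world's z in rad; "claw": the closure, from 0 (fully open) to 1 (shut). In form: [{"delta_pos": [tx, ty, tz], "spin": spin, "claw": claw}, ...]. A call has 1 to 8 rows; each row is the pose to reach, as a shift and turn from the pose measured when the call began; what a row does not reach only later rows make up. A row lasts 1/10 s, in which the tool goes at most 50 mm and 8.59 degrees, less where a joint would pass 70% of its speed; a pose out of reach is approached as far as the arm can. A call with a gripper value outside its range is refused whole. The fingers move at their own pace and stop on an object; FORCE is the grip in N (left out, the last holds). Time passes only in rows, so rows that repeat a pose let the fingers close. It gives the time, the measured TCP pose, the force and the opening at its end, in the units of the state.
- bot.observe(): the state, without advancing time (a new reading comes with each control period).
- eyes.grab_frame(name): name is "side" or "top"; returns the picture (480x640x3 uint8, blue, green, red); there is no depth.
- eyes.camera_params(name): a dict with "fx", "fy", "cx", "cy" (pixels), "k1" (the pictures are not rectified: a ray, as slopes to the right and down, at radius r is drawn at 1 + k1 r^2 times it, then the intrinsics apply), "origin" and "attitude" of the camera in the world. Camera axes: x right, y up, looking along -z (the intrinsics and any distortion apply to the point x, -y, -z); pixel columns grow to the right and rows downward; lengths in m; the calibration is good to about 2 mm. A picture is of the moment at which its call begins. camera_params takes no time and is no camera call.
- bot.job_done(): hands the job in, once; it reports no verdict.
The state is a dict: "clock": time; "qpos": joint angles; "qd": joint speeds; "joint_efforts": joint torques, N m; "position": TCP position; "tool_rot": TCP orientation; "force": force on the tool from outside, world axes, zero at the start; "moment": the same for the moment, N m; "grip_width": finger opening in m.
Only numpy, scipy, OpenCV 4.12 (cv2) and the standard library are available. Lean on these libraries where they do the work, as an engineer would, in place of code of your own. Each camera call takes 0.05 s, during which the arm holds its last target. There are 200 camera calls.

## Working session

There is one attempt and no reset: what is moved stays moved. The work goes in short steps, Python scripts to look and compute and a shell command to move; the robot and the scene stay as the last step left them, time stands still between calls to the robot, and variables do not carry over. Pictures are saved under pics/ and viewed, about 8 in all and at most 12, crops included, and the job is handed in when it is done.

```bash
mkdir -p pics
python3 - <<'E'
from workcell import bot, eyes
import cv2
for n in("top","side"):
    cv2.imwrite(f"pics/{n}0.png",eyes.grab_frame(n)); print(eyes.camera_params(n))
print(bot.observe())
E
```

```text
{'fx': 581.4461999075472, 'fy': 581.4461999075472, 'cx': 323.96935972589586, 'cy': 233.20570356587191, 'k1': -0.03494760950182471, 'origin': array([0.50211037, 0.05614823, 1.43411998]), 'attitude': array([ 0.0399756 , -0.01363515, -1.56556553])}
{'fx': 496.9685466303683, 'fy': 496.9685466303683, 'cx': 323.86167095657083, 'cy': 240.6025827315153, 'k1': -0.14090750649396605, 'origin': array([ 0.37845578, -0.90270799,  0.89745514]), 'attitude': array([ 0.88648843,  0.01313549, -0.19733905])}
{'clock': 0.1, 'qpos': array([-1.32021306,  0.52193782, -0.03633547,  1.59991388,  0.02118756,
        1.02111021, -0.11281135]), 'qd': array([ 0.0003948 , -0.0028564 ,  0.00072431, -0.00056649,  0.00156828,
       -0.0006029 ,  0.00021831]), 'joint_efforts': array([ 2.43767201e-03, -9.28484201e+01,  1.98363684e+00, -3.70534515e+01,
        1.81126624e-02,  5.35601430e-03,  4.62001151e-05]), 'position': array([0.19700161, 0.59283837, 0.23080682]), 'tool_rot': array([-3.14060924e+00,  5.37195825e-05,  2.82078688e+00]), 'force': array([-0.49079601,  0.05851934,  0.47397145]), 'moment': array([ 0.03662381,  0.01071954, -0.00183769]), 'grip_width': 0.0853959362483245}
```

View pics/top0.png

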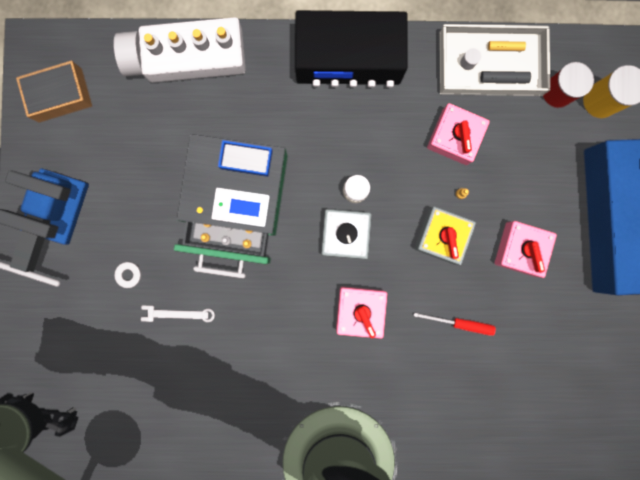

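View pics/side0.png

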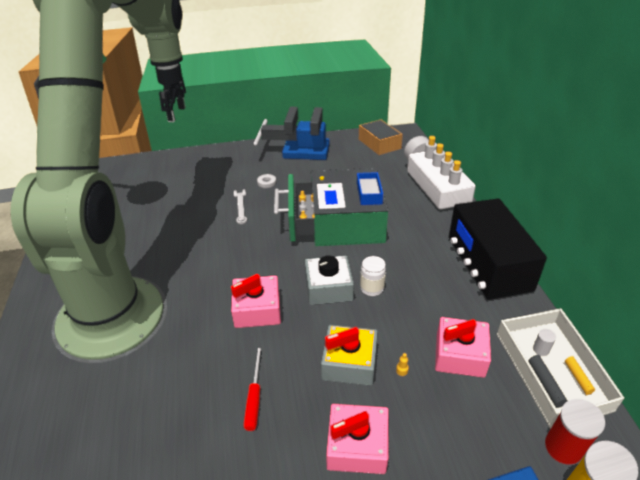

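The top view shows the unit at (235,190), with its open drawer front at (222,254) and bar handle at (219,271). The yellow start box is at (446,236) and the dial box at (346,234). The start box look-alikes are the pink boxes at (460,132), (525,250) and (361,312), and I rule these out by colour. The side view agrees, with yellow at (350,350). Next is a close crop to check the choice.

```bash
cat > h.py <<'E'
import numpy as np, cv2
from scipy.spatial.transform import Rotation as R
from workcell import bot, eyes
def cam(n):
    p=eyes.camera_params(n)
    return p,np.array([[p['fx'],0,p['cx']],[0,p['fy'],p['cy']],[0,0,1]]),np.array([p['k1'],0,0,0,0.]),R.from_euler('xyz',p['attitude']).as_matrix()
def px2w(n,uv,z):
    p,K,d,M=cam(n)
    s=cv2.undistortPoints(np.array([[uv]],float),K,d)[0,0]
    v=M@np.array([s[0],-s[1],-1]); o=p['origin']
    return o+v*(z-o[2])/v[2]
def w2px(n,X):
    p,K,d,M=cam(n); c=M.T@(np.array(X)-p['origin'])
    return cv2.projectPoints(np.array([[c[0],-c[1],-c[2]]]),np.zeros(3),np.zeros(3),K,d)[0][0,0]
E
python3 - <<'E'
import cv2,numpy as np
from h import *
t=cv2.imread("pics/top0.png")
a=cv2.resize(t[225:295,165:285],None,fx=5,fy=5,interpolation=cv2.INTER_CUBIC)   # 600x350
b=cv2.resize(t[200:270,410:480],None,fx=5,fy=5,interpolation=cv2.INTER_CUBIC)
cv2.imwrite("pics/c1.png",cv2.resize(np.hstack([a,b]),None,fx=.8,fy=.8))
h=cv2.cvtColor(t,cv2.COLOR_BGR2HSV)
def ctr(lo,hi,x0,x1,y0,y1):
    m=cv2.inRange(h,lo,hi); w=np.zeros_like(m); w[y0:y1,x0:x1]=m[y0:y1,x0:x1]
    pts=cv2.findNonZero(w); return pts[:,0], cv2.minAreaRect(pts)
p,r=ctr((20,120,120),(35,255,255),410,480,195,275); 
print("yellow",r,px2w("top",r[0],.063)); print([px2w("top",c,.063)[:2].round(4) for c in cv2.boxPoints(r)])
m=cv2.inRange(h,(0,150,80),(6,255,255))|cv2.inRange(h,(172,150,80),(180,255,255))
w=np.zeros_like(m); w[195:275,410:480]=m[195:275,410:480]; r=cv2.minAreaRect(cv2.findNonZero(w))
print("red",r,[px2w("top",c,.11)[:2].round(4) for c in cv2.boxPoints(r)])
p,r=ctr((55,100,50),(85,255,255),165,275,235,270)
print("green",r,[px2w("top",c,.108)[:2].round(4) for c in cv2.boxPoints(r)])
E
```

```text
yellow ((451.1357727050781, 223.6199188232422), (39.015018463134766, 63.231239318847656), 19.653823852539062) [ 0.58155991 -0.26391513  0.063     ]
[array([ 0.5261, -0.1947]), array([ 0.668 , -0.2458]), array([ 0.6373, -0.3337]), array([ 0.4955, -0.2821])]
red ((448.63104248046875, 243.0724334716797), (30.643783569335938, 14.532959938049316), 85.2363510131836) [array([ 0.5677, -0.2275]), array([ 0.5707, -0.2609]), array([ 0.5008, -0.2665]), array([ 0.4979, -0.2332])]
green ((221.40147399902344, 253.69786071777344), (94.32347106933594, 5.929437160491943), 8.035711288452148) [array([0.5149, 0.3791]), array([0.5283, 0.3774]), array([0.4995, 0.1643]), array([0.4861, 0.1661])]
```

View pics/c1.png

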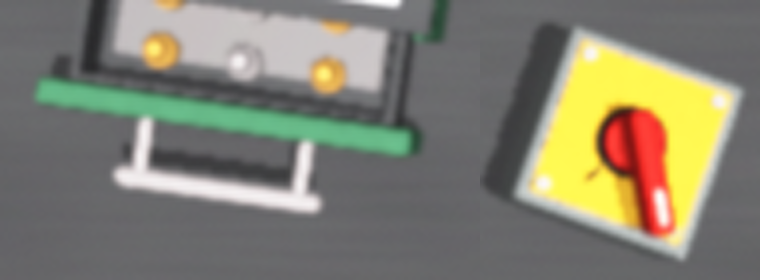

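```bash
python3 - <<'E'
from h import *
c=[px2w("top",q,.06)[:2] for q in [(433.75,207),(475.5,222.5),(461.25,264.5),(419.25,249.25)]]
c=np.array(c); print("corners",c.round(4),"ctr",c.mean(0)); 
print("sides",[np.linalg.norm(c[i]-c[i-1]).round(4) for i in range(4)])
ed=[(c[0]-c[3]),(c[1]-c[2])]; yaw=[np.arctan2(e[1],e[0]) for e in ed]; e2=[c[0]-c[1],c[3]-c[2]]; yaw+= [np.arctan2(e[1],e[0])-np.pi/2 for e in e2]; print("yaw",yaw)
print("hub",px2w("top",(448,235.5),.08)[:2],"tip",px2w("top",(454.5,258.5),.11)[:2])
y=np.mean(yaw); A=c.mean(0)
for s in (0,1.05): 
    a=y+np.pi+np.pi/6-s; T=A+.056*np.array([np.cos(a),np.sin(a)]); print(s,"dir",a,"end",T,w2px("top",[*T,.11]))
# handle bar ends, unit front corner
b=[px2w("top",(165+u/4,225+v/4),.085)[:2] for u,v in [(120,177),(315,206)]]; print("bar",b,np.mean(b,0),np.linalg.norm(b[0]-b[1]))
print("unit right front top",px2w("top",(165+445/4,225+38/4),.1)[:2])
E
python3 - <<'E'
import cv2
t=cv2.imread("pics/top0.png"); cv2.imwrite("pics/c2.png",cv2.resize(t[125:285,165:305],None,fx=3.7,fy=3.7,interpolation=cv2.INTER_CUBIC))
E
```

```text
corners [[ 0.6211 -0.2232]
 [ 0.5848 -0.323 ]
 [ 0.4847 -0.2885]
 [ 0.5204 -0.1884]] ctr [ 0.55275071 -0.25575493]
sides [np.float64(0.1065), np.float64(0.1063), np.float64(0.1058), np.float64(0.1063)]
yaw [np.float64(-0.33277714269270114), np.float64(-0.3328582210685249), np.float64(-0.34860374531641947), np.float64(-0.34240563686579106)]
hub [ 0.55267374 -0.25245676] tip [ 0.49901195 -0.26041931]
0 dir 3.326030242702233 end [ 0.49770049 -0.26602498] [456.93673671 259.08498078]
1.05 dir 2.276030242702233 end [ 0.51645084 -0.21311318] [433.90836864 250.76887975]
bar [array([0.4709785 , 0.33604494]), array([0.45487683, 0.22307959])] [0.46292766 0.27956227] 0.11410712079198684
unit right front top [0.55196614 0.14771096]
```

View pics/c2.png

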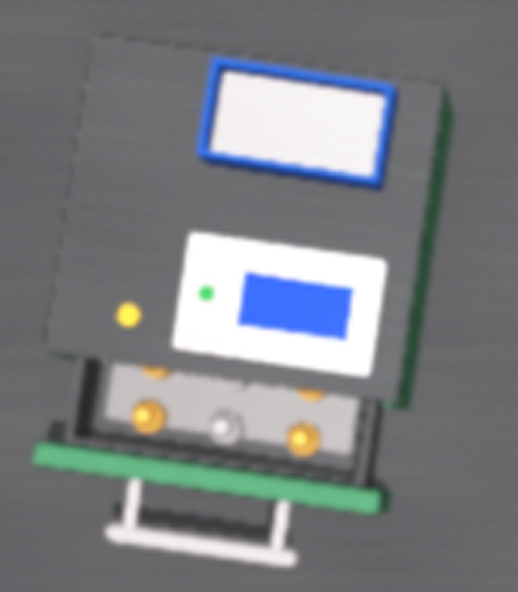

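The crop confirms the unit, its drawer standing open, and the bar handle at the bottom. The yellow box is the right switch (the dial and the pink ones aren't). I'm moving to just in front of the bar with the fingers shut.

```bash
python3 - <<'E'
from h import *
a=px2w("top",(178,220.4),.115);b=px2w("top",(273.2,234.5),.115); print(a,b,(a+b)/2,np.linalg.norm(a-b))
m=((a+b)/2)[:2]; u=np.array([.990,-.138]); print("bar to front",(m-np.array([.4645,.278]))@u)
E
python3 -m jog '[{"delta_pos":[50,-70,0],"spin":0.1,"claw":1},{"delta_pos":[80,-120,0],"spin":0.183,"claw":1},{"delta_pos":[110,-165,0],"spin":0.183,"claw":1},{"delta_pos":[140,-210,0],"spin":0.183,"claw":1},{"delta_pos":[170,-250,0],"spin":0.183,"claw":1},{"delta_pos":[208,-307,0],"spin":0.183,"claw":1},{"delta_pos":[208,-307,0],"spin":0.183,"claw":1},{"delta_pos":[208,-307,0],"spin":0.183,"claw":1}]' 40
```

```text
[0.58214701 0.36996439 0.115     ] [0.55136577 0.15359629 0.115     ] [0.56675639 0.26178034 0.115     ] 0.2185466506116489
bar to front 0.10347213930251187
clock: 0.9
position: [0.4071, 0.2816, 0.2308]
tool_rot: [-3.139, 0.001, 2.999]
force: [0.3, 0.8, 0.4]
grip_width: 0.0001
```

```bash
python3 -m jog '[{"delta_pos":[0,4,-50],"spin":0,"claw":1},{"delta_pos":[0,4,-100],"spin":0,"claw":1},{"delta_pos":[0,4,-140],"spin":0,"claw":1},{"delta_pos":[0,4,-158],"spin":0,"claw":1},{"delta_pos":[0,4,-158],"spin":0,"claw":1},{"delta_pos":[0,4,-158],"spin":0,"claw":1}]'
python3 -m jog '[{"delta_pos":[10,-1,0],"spin":0,"claw":1},{"delta_pos":[20,-3,0],"spin":0,"claw":1},{"delta_pos":[28,-4,0],"spin":0,"claw":1},{"delta_pos":[36,-5,0],"spin":0,"claw":1},{"delta_pos":[40,-6,0],"spin":0,"claw":1},{"delta_pos":[40,-6,0],"spin":0,"claw":1}]'
python3 -c "
from workcell import eyes;import cv2,numpy as np
a=cv2.resize(eyes.grab_frame('side')[140:260,220:400],None,fx=4,fy=4);cv2.imwrite('pics/s1.png',a)"
```

```text
clock: 1.5
position: [0.4073, 0.2857, 0.0732]
tool_rot: [-3.139, 0.001, 2.999]
force: [-0.5, -0.1, 1.3]
grip_width: -0.0002
clock: 2.1
position: [0.4478, 0.2794, 0.0732]
tool_rot: [-3.139, 0.001, 2.998]
force: [-0.9, 0.1, -0.2]
grip_width: 0.0001
```

View pics/s1.png

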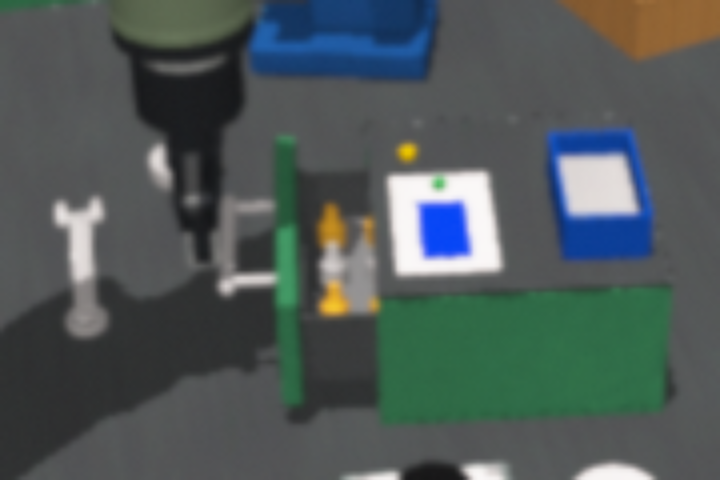

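The fingertips at crop (200,260) stand just in front of the bar at (228,250), at the right height. I'll push slowly, about 60–70 mm/s.

```bash
python3 -m jog '[{"delta_pos":[5,-1,0],"spin":0,"claw":1},{"delta_pos":[11,-1.5,0],"spin":0,"claw":1},{"delta_pos":[17,-2.4,0],"spin":0,"claw":1},{"delta_pos":[23,-3.2,0],"spin":0,"claw":1},{"delta_pos":[29,-4,0],"spin":0,"claw":1},{"delta_pos":[35,-4.9,0],"spin":0,"claw":1},{"delta_pos":[38,-5.3,0],"spin":0,"claw":1}]'
python3 -m jog '[{"delta_pos":[3,-0.4,0],"spin":0,"claw":1},{"delta_pos":[6,-0.8,0],"spin":0,"claw":1},{"delta_pos":[9,-1.2,0],"spin":0,"claw":1}]'
```

```text
clock: 2.85
position: [0.4861, 0.274, 0.0731]
tool_rot: [-3.139, 0.001, 2.998]
force: [-1.7, 0.9, -0.8]
grip_width: -0.0003
clock: 3.15
position: [0.4945, 0.2729, 0.0731]
tool_rot: [-3.139, -0.0, 2.999]
force: [-5.0, 0.1, 1.6]
grip_width: -0.0003
```

```bash
python3 -m jog '[{"delta_pos":[2,-0.3,0],"spin":0,"claw":1},{"delta_pos":[4,-0.6,0],"spin":0,"claw":1}]'
python3 -m jog '[{"delta_pos":[2,-0.3,0],"spin":0,"claw":1},{"delta_pos":[4,-0.6,0],"spin":0,"claw":1}]'
python3 -m jog '[{"delta_pos":[2,-0.3,0],"spin":0,"claw":1},{"delta_pos":[4,-0.6,0],"spin":0,"claw":1}]'
python3 -c "
from workcell import eyes;import cv2,numpy as np
a=cv2.resize(eyes.grab_frame('side')[140:260,220:400],None,fx=4,fy=4);cv2.imwrite('pics/s2.png',a)"
```

```text
clock: 3.35
position: [0.4987, 0.2723, 0.0731]
tool_rot: [-3.139, -0.0, 2.999]
force: [-1.6, 0.3, 1.2]
grip_width: 0.0003
clock: 3.55
position: [0.5017, 0.2718, 0.0729]
tool_rot: [-3.138, -0.002, 2.999]
force: [-16.8, 1.7, 9.3]
grip_width: -0.0
clock: 3.75
position: [0.5021, 0.2717, 0.0727]
tool_rot: [-3.136, -0.009, 3.001]
force: [-36.0, 2.8, 25.5]
grip_width: 0.0002
```

View pics/s2.png

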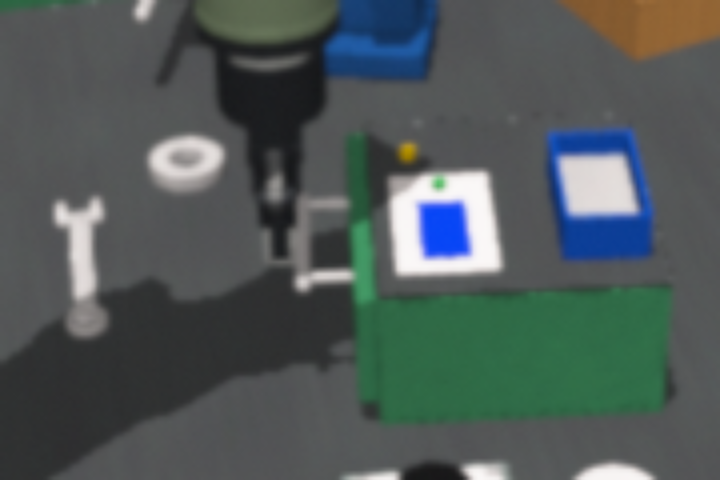

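The drawer front is flush against the cabinet at crop (365,280). The force rose hard (36 N) with no more travel, so it is home. I'm backing off, lifting, and crossing to the start box.

```bash
python3 -m jog '[{"delta_pos":[-15,2,0],"spin":0,"claw":1},{"delta_pos":[-25,3,0],"spin":0,"claw":1},{"delta_pos":[-25,3,50],"spin":0,"claw":1},{"delta_pos":[-25,3,100],"spin":0,"claw":1},{"delta_pos":[-25,3,150],"spin":0,"claw":1},{"delta_pos":[-25,3,160],"spin":0,"claw":1},{"delta_pos":[-25,3,160],"spin":0,"claw":1}]'
python3 -m jog '[{"delta_pos":[5,-50,0],"spin":-0.15,"claw":1},{"delta_pos":[10,-100,0],"spin":-0.3,"claw":1},{"delta_pos":[15,-150,0],"spin":-0.45,"claw":1},{"delta_pos":[20,-200,0],"spin":-0.6,"claw":1},{"delta_pos":[25,-250,0],"spin":-0.75,"claw":1},{"delta_pos":[25,-300,0],"spin":-0.9,"claw":1},{"delta_pos":[30,-350,0],"spin":-1.05,"claw":1},{"delta_pos":[30,-400,0],"spin":-1.2,"claw":1}]'
```

```text
clock: 4.5
position: [0.4781, 0.2752, 0.2349]
tool_rot: [-3.139, -0.006, 3.001]
force: [-0.2, -1.2, -0.1]
grip_width: -0.0002
clock: 5.3
position: [0.5077, -0.1257, 0.2338]
tool_rot: [-3.138, -0.005, 1.795]
force: [0.3, 0.1, -0.5]
grip_width: 0.0001
```

```bash
python3 -m jog '[{"delta_pos":[4,-50,0],"spin":-0.04,"claw":1},{"delta_pos":[8,-100,0],"spin":-0.04,"claw":1},{"delta_pos":[12,-150,0],"spin":-0.04,"claw":1},{"delta_pos":[15,-185,0],"spin":-0.04,"claw":1},{"delta_pos":[15,-185,-50],"spin":-0.04,"claw":1},{"delta_pos":[15,-185,-100],"spin":-0.04,"claw":1},{"delta_pos":[15,-185,-146],"spin":-0.04,"claw":1},{"delta_pos":[15,-185,-146],"spin":-0.04,"claw":1}]'
python3 -c "
from workcell import eyes,bot;import cv2,numpy as np
print(bot.observe()['qpos'].round(2))
s=cv2.resize(eyes.grab_frame('side')[290:410,290:410],None,fx=3,fy=3);t=cv2.resize(eyes.grab_frame('top')[190:310,400:520],None,fx=3,fy=3);cv2.imwrite('pics/s3.png',np.hstack([s,t]))"
```

```text
clock: 6.1
position: [0.5191, -0.3091, 0.0816]
tool_rot: [-3.129, -0.01, 1.755]
force: [-1.1, 0.6, 0.7]
grip_width: 0.0001
[ 0.22  0.72  0.33  1.77 -0.32  0.73  0.9 ]
```

View pics/s3.png

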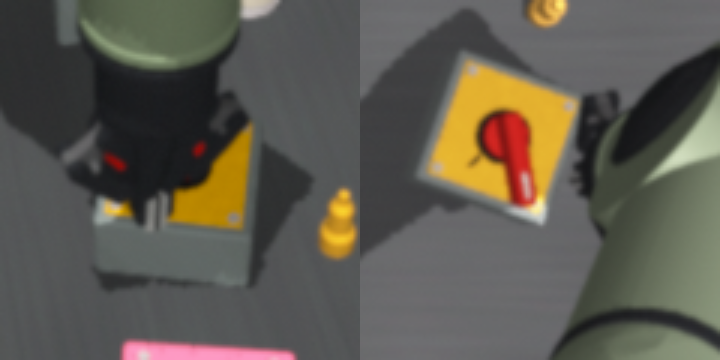

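Run:
```python
import numpy as np
A=np.array([.5527,-.254]);p=np.array([.5191,-.3091])
for s in (0,.15,.3,.45,.6,.75,.9,1.0,1.05,1.1,1.15):
    a=3.326-s;d=np.array([np.cos(a),np.sin(a)]);n=np.array([np.sin(a),-np.cos(a)])
    print(s,((A+.04*d-.019*n-p)*1000).round(1))
```

```text
0 [-2.2 29.1]
0.15 [-5.7 34.7]
0.3 [-8.3 40.8]
0.45 [-10.   47.3]
0.6 [-10.7  53.9]
0.75 [-10.4  60.5]
0.9 [-9.1 67. ]
1.0 [-7.7 71.2]
1.05 [-6.8 73.2]
1.1 [-5.8 75.2]
1.15 [-4.8 77.2]
```

```bash
python3 -m jog '[{"delta_pos":[-1,10,4],"spin":0,"claw":1},{"delta_pos":[-2,20,4],"spin":0,"claw":1},{"delta_pos":[-2,29,4],"spin":0,"claw":1},{"delta_pos":[-6,35,4],"spin":-0.15,"claw":1},{"delta_pos":[-8,41,4],"spin":-0.3,"claw":1},{"delta_pos":[-10,47,4],"spin":-0.45,"claw":1},{"delta_pos":[-11,54,4],"spin":-0.6,"claw":1},{"delta_pos":[-11,54,4],"spin":-0.6,"claw":1}]'
```

```text
clock: 7.0
position: [0.5117, -0.256, 0.0927]
tool_rot: [-3.137, -0.005, 1.153]
force: [-1.8, -3.6, 2.6]
grip_width: 0.0002
```

```bash
python3 -m jog '[{"delta_pos":[-3,7,-3],"spin":-0.15,"claw":1},{"delta_pos":[-2,14,-3],"spin":-0.3,"claw":1},{"delta_pos":[-0.5,18,-3],"spin":-0.4,"claw":1},{"delta_pos":[0.5,20,-3],"spin":-0.45,"claw":1},{"delta_pos":[0.5,20,-3],"spin":-0.45,"claw":1}]'
python3 -m jog '[{"delta_pos":[0.6,1.2,0],"spin":0,"claw":1},{"delta_pos":[1,2,0],"spin":0,"claw":1}]'
```

```text
clock: 7.5
position: [0.5122, -0.2356, 0.0901]
tool_rot: [-3.137, -0.005, 0.706]
force: [-4.9, -3.5, 3.1]
grip_width: -0.0003
clock: 7.7
position: [0.5128, -0.2343, 0.0904]
tool_rot: [-3.138, -0.004, 0.711]
force: [-4.5, -8.5, -0.9]
grip_width: -0.0004
```

```bash
python3 -m jog '[{"delta_pos":[1,1,0],"spin":0,"claw":1},{"delta_pos":[2,1.7,0],"spin":0,"claw":1}]'
python3 -m jog '[{"delta_pos":[1,1,0],"spin":0,"claw":1},{"delta_pos":[2,1.7,0],"spin":0,"claw":1}]'
python3 -c "
from workcell import eyes,bot;import cv2,numpy as np
s=cv2.resize(eyes.grab_frame('side')[290:410,290:410],None,fx=3,fy=3);t=cv2.resize(eyes.grab_frame('top')[190:310,400:520],None,fx=3,fy=3);cv2.imwrite('pics/s4.png',np.hstack([s,t]))"
```

```text
clock: 7.9
position: [0.513, -0.2342, 0.0904]
tool_rot: [-3.138, -0.002, 0.714]
force: [-14.7, -13.2, 0.7]
grip_width: 0.0001
clock: 8.1
position: [0.5131, -0.2343, 0.0904]
tool_rot: [-3.138, 0.001, 0.717]
force: [-15.9, -13.3, 1.4]
grip_width: -0.0002
```

View pics/s4.png

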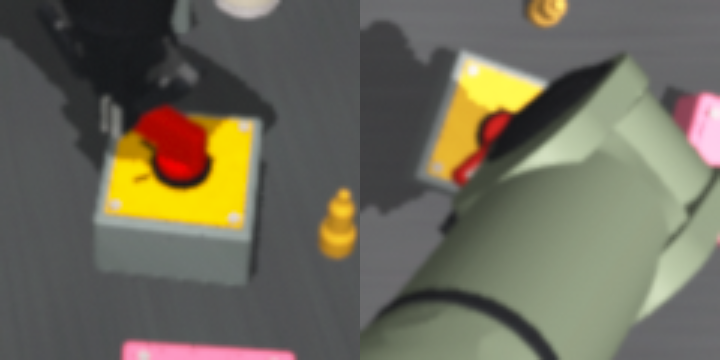

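The handle sits at the far side (side crop tip at (155,120), top crop (465,175)). The force is 21 N along the push direction with no further travel, so it is at the stop. I'm holding it there, pressing lightly.

```bash
for i in 1 2 3; do python3 -m jog '[{"delta_pos":[2,1.7,0],"spin":0,"claw":1},{"delta_pos":[2,1.7,0],"spin":0,"claw":1},{"delta_pos":[2,1.7,0],"spin":0,"claw":1},{"delta_pos":[2,1.7,0],"spin":0,"claw":1},{"delta_pos":[2,1.7,0],"spin":0,"claw":1},{"delta_pos":[2,1.7,0],"spin":0,"claw":1},{"delta_pos":[2,1.7,0],"spin":0,"claw":1},{"delta_pos":[2,1.7,0],"spin":0,"claw":1}]'; done
```

```text
clock: 9.0
position: [0.513, -0.2344, 0.0905]
tool_rot: [-3.137, 0.004, 0.72]
force: [-12.3, -11.0, -0.9]
grip_width: -0.0001
clock: 9.8
position: [0.513, -0.2345, 0.0905]
tool_rot: [-3.137, 0.007, 0.723]
force: [-12.4, -10.9, -0.9]
grip_width: 0.0002
clock: 10.6
position: [0.5129, -0.2345, 0.0905]
tool_rot: [-3.136, 0.009, 0.725]
force: [-13.5, -11.3, -0.7]
grip_width: -0.0001
```

```bash
python3 -m jog '[{"delta_pos":[-2.5,-6,0],"spin":0.15,"claw":1},{"delta_pos":[-4,-13,0],"spin":0.3,"claw":1},{"delta_pos":[-4,-19,0],"spin":0.45,"claw":1},{"delta_pos":[-3,-26,0],"spin":0.6,"claw":1},{"delta_pos":[-1.5,-32,0],"spin":0.75,"claw":1},{"delta_pos":[1,-38,0],"spin":0.9,"claw":1},{"delta_pos":[5,-44,0],"spin":1.05,"claw":1},{"delta_pos":[6,-56,0],"spin":1.05,"claw":1}]'
python3 -m jog '[{"delta_pos":[2,-20,0],"spin":0,"claw":1},{"delta_pos":[2,-20,50],"spin":0,"claw":1},{"delta_pos":[2,-20,100],"spin":0,"claw":1},{"delta_pos":[-20,-20,150],"spin":0,"claw":1},{"delta_pos":[-60,-40,200],"spin":0,"claw":1},{"delta_pos":[-60,-80,200],"spin":0,"claw":1},{"delta_pos":[-60,-80,200],"spin":0,"claw":1},{"delta_pos":[-60,-80,200],"spin":0,"claw":1}]'
python3 -c "
from workcell import eyes,bot;import cv2,numpy as np
o=eyes.grab_frame('side');t=eyes.grab_frame('top')
cv2.imwrite('pics/s5.png',np.vstack([np.hstack([cv2.resize(o[140:420,210:430],None,fx=1.8,fy=1.8),cv2.resize(t[100:380,120:340],None,fx=1.8,fy=1.8)]) ]))
cv2.imwrite('pics/s6.png',t)"
```

```text
clock: 11.4
position: [0.5197, -0.2903, 0.0911]
tool_rot: [-3.138, 0.009, 1.783]
force: [-0.4, -0.9, -1.2]
grip_width: -0.0
clock: 12.2
position: [0.4592, -0.3714, 0.2916]
tool_rot: [-3.139, 0.009, 1.78]
force: [-0.1, 0.1, 0.0]
grip_width: -0.0001
```

View pics/s5.png

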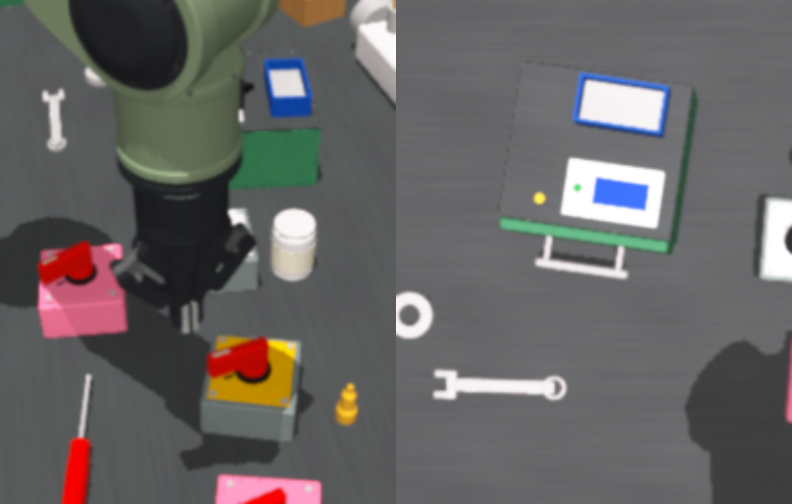

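View pics/s6.png

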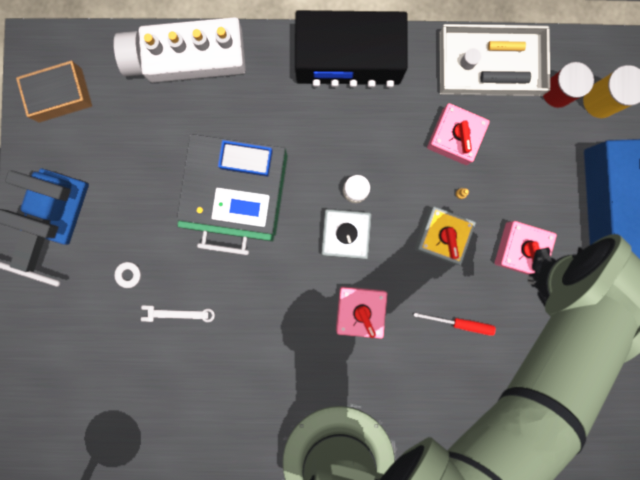

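The drawer is flush at (225,228) and the handle is back at rest at (450,240). The dial at (346,234) and the loose parts are where they were, and the arm is clear. I'm handing in.

```bash
python3 -c "
from workcell import bot
print(bot.job_done())"
```

```text
the job is handed in; nothing more can be done
None
```

The nozzle test was started as asked, and I handed the job in at about 12.3 s on the robot's clock. No verdict is reported.

- **Drawer:** I pushed it in by its bar handle, at about 60 mm/s and then about 20 mm/s over the last 12 mm. It reached a hard stop (36 N, no further travel). The last pictures show its front flush with the cabinet.
- **Switch:** I turned the red handle on the yellow-topped box clockwise to its stop, where it would not move further at about 17–21 N. I held it there for about 2.5 s, then let it back slowly. The last pictures show it at its rest angle.
- **Everything else:** In the last pictures the dial mark and all the loose parts look where they were at the start, judged by eye. The arm was clear of everything, with no force on the tool.

No check failed. I could not read the drawer or switch positions directly, so both rest on the force, travel and pictures. The positions measured from the top camera agreed with each other to about 3–4 mm.

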